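# Lay the drained tube racks down

### The arm

A 6-joint arm with a two-finger parallel gripper is mounted at the origin on the work surface. World frame = base frame: x ahead of the robot, y to its left, z up, the work surface at z = 0. Lengths are in m, angles in rad, forces in N, time in s.
With the tool pointing down it reaches from about 0.25 to 0.725 m from the base axis. Payload 4 kg.
Tool frame: the origin (TCP) lies midway between the tips of the shut fingers; the grasp point (between the pads) lies 19 mm behind it; z points along the fingers, y is the direction in which the jaws open and shut (so a half turn about z gives the same grasp; the last joint's range is limited). The gripper opens to 85 mm and grips with 20 to 120 N. Pads are 22 mm wide; open, the fingers measure 114 mm over their backs; the gripper's body (76 mm by 85 mm) begins 54 mm behind the grasp point. The pads swing forward as they close: fully open they stand 13 mm farther back than shut.
Start: joints at [1.101, 0.241, 0.005, 1.335, 0, 1.571], TCP at [0.226, 0.446, 0.231] pointing down, gripper open.
Joint ranges: [-2.72, 2.72], [-1.05, 1.87], [-1.09, 1.28], [-1.99, 2.15], [-1.42, 1.44], [-3.14, 3.14]. Speed limits (rad/s): [2.79, 2.79, 3.14, 3.14, 3.14, 3.14].

### API

Orientations are given as a unit quaternion [x, y, z, w].
In Python, from workcell import monitor, cams, order gives the robot as it stands.
- The arm moves only by the tool send_rows, never from a script. Its argument "moves" is a list of rows, each a list of 4 numbers: the shift along the tool's x, y, z as a fraction of full scale, then the turn about the tool's z as a fraction of full scale. A call has 1 to 20 rows; each row shifts and turns the commanded pose from where the row before left it, along the tool's axes as they then stand; what a row does not reach is not made up. Full scale, the value 1, is 100 cm for a shift and 0.1 rad for a turn. A row lasts 1/10 s, in which the tool goes at most 50 mm and 8.59 degrees, less where a joint would pass 70% of its speed; a pose out of reach is approached as far as the arm can. A call with a number of a shift or a turn outside -1 to 1 is refused whole. A call with a gripper value outside its range is refused whole. "claw" is the gripper's target within -1 to 1 (fully open at 1, half-way at 0, shut at -1), set as the call begins (left out, the last holds). The fingers move at their own pace and stop on an object; the grip force is fixed at half the most. Time passes only in rows, so rows that do not move let the fingers close. It gives the time, the measured TCP pose, the force and the opening at its end, in the units of the state.
- monitor.get_obs(): the state, without advancing time (a new reading comes with each control period).
- cams.camera(name): name is "scene" or "top" or "wrist"; returns (picture, depth): 384x512x3 uint8, blue, green, red; 384x512 float32, m along the optical axis (not along the pixel's ray), 0 where there is no reading.
- cams.camera_info(name): a dict with "intrinsics" (3x3 intrinsics, pixels), "T" (4x4, takes a point from camera to world coordinates); the wrist camera has in their place "mount" (4x4, takes a point from camera to tool coordinates, whose origin is the TCP and whose axes are the flange's). Camera axes: x right, y up, looking along -z (the intrinsics and any distortion apply to the point x, -y, -z); pixel columns grow to the right and rows downward; lengths in m; the calibration is good to about 2 mm. A picture is of the moment at which its call begins: read the wrist's pose just before it. camera_info takes no time and is no camera call.
- order.job_done(): hands the job in, once; it reports no verdict.
The state is a dict: "clock": time; "joint_pos": joint angles; "joint_vel": joint speeds; "tau": joint torques, N m; "eef_pos": TCP position; "tool_rot": TCP orientation; "ft_force": force on the tool from outside, world axes, zero at the start; "ft_torque": the same for the moment, N m; "grip_width": finger opening in m.
Only numpy, scipy, OpenCV 4.12 (cv2) and the standard library are available. Lean on these libraries where they do the work, as an engineer would, in place of code of your own. Each camera call takes 0.05 s, during which the arm holds its last target.

### The job

Two empty metal tube racks have been left standing on their long sides to drain. Push each one over with the fingers, right where it stands, so that it lies flat on the bench on its feet with the holes facing up, ready for tubes. Do not grip or lift the racks, and leave the two bottles and the rack that is full of tubes alone.

Things in the scene. Friction and masses are not known exactly. Their poses are not given: they have to be found in the camera images.
- rack_a: Empty aluminium tube rack, 140 long x 95 wide x 60 mm high as used, 0.3-0.54 kg: 6 x 4 dark holes in its top, four 4 mm rubber feet below. Starts standing on a long side, 95 mm tall, holes facing the robot (-x) within 30 deg. Origin: middle of that side, on the bench. x: out of the holes (hole face x = +30 mm, soles of feet -30); y: along the length; z: up at the start. Used properly, it lies on its feet, x up.
- rack_a_center (a point): Centre of rack_a's 140 x 95 x 60 mm block: 47.5 mm above the bench while it stands on its side, 30 mm when it lies on its feet. Both racks are loose: pushed level at 70 to 80 mm height, one tips over its lower edge on the far side, falls by itself past about 30 degrees and ends flat; pushed low down it may slide instead.
- rack_b: A rack of the same kind, sizes, axes and behaviour as rack_a, standing on its long side next to it (which of the two is left and which right is random), but with its holes facing away from the robot (+x, within 30 deg).
- rack_b_center (a point): Centre of rack_b's block, as for rack_a.
- pump: White pump bottle, 72 mm diameter, 191 mm tall, standing beyond the racks. Origin: centre of its underside, z up. To be left alone.
- spray: Red trigger spray bottle, 80 mm diameter, 213 mm tall, its nozzle overhanging about 66 mm along its -x, standing left of the racks. Origin: centre of its underside, z up. To be left alone.
- full_rack: White plastic rack 95 x 140 x 56 mm (x, y, z) lying flat to the right of the racks, with blue-capped tubes in it up to 102 mm high. Origin: centre of its underside, z up. To be left alone.
Not all that is in view belongs to the job. Leave any purple look-alike of the rack_a alone.

How it is judged:
At the end, for the whole second after the job is handed in: Both racks lie flat on the bench on their feet, holes up (within 0.1 rad of level, centre lower than 36 mm), at rest, each centre within 150 mm of where it was at the start (tipping over in place moves it about 80 mm) (angle between each of rack_a, rack_b's own x axis and vertical below 0.1 rad and height (world z) of each of rack_a_center, rack_b_center below 0.036 m and distance of each of rack_a_center, rack_b_center from where it was at the start of the episode below 0.15 m and linear speed of each of rack_a, rack_b below 0.02 m/s and angular speed of each of rack_a, rack_b below 0.1 rad/s); the robot touches nothing.
It fails at once if a rack is lifted off the bench (its centre rises above 68 mm; tipping over raises it to about 57 mm) (height (world z) of any of rack_a_center, rack_b_center above 0.068 m).
It fails at once if the pump bottle is shifted by more than 20 mm or tipped (distance of pump from where it was at the start of the episode above 0.02 m or angle between pump's own z axis and vertical above 0.3 rad).
It fails at once if the spray bottle is shifted by more than 20 mm or tipped (distance of spray from where it was at the start of the episode above 0.02 m or angle between spray's own z axis and vertical above 0.3 rad).
It fails at once if the filled rack is shifted by more than 20 mm or tipped (distance of full_rack from where it was at the start of the episode above 0.02 m or angle between full_rack's own z axis and vertical above 0.3 rad).
It also fails if it takes over 48 s, if anything falls off the work surface, if the arm or the gripper's body presses on something with over 40 N, if the wrist force passes 120 N, or if a joint passes its speed limit or range.

## Working session

There is one attempt and no reset: what is moved stays moved. The work goes in short steps, Python scripts to look and compute and a tool call to move; the robot and the scene stay as the last step left them, time stands still between calls to the robot, and variables do not carry over. Pictures are saved under pics/ and viewed, and the job is handed in when it is done.

Besides the shell and the picture viewer there is one more tool, called in YAML: its name, and indented under it one key for each argument. send_rows: Moves the arm, as the interface text tells. Its arguments: {"type":"object","properties":{"moves":{"type":"array","items":{"type":"array","items":{"type":"number","minimum":-1,"maximum":1}}},"claw":{"type":"number"}},"required":["moves"]}

```bash
mkdir -p pics; ls
python3 - <<'E'
from workcell import monitor,cams
import cv2,numpy as np
print(monitor.get_obs())
for n in ("scene","top"):
    im,d=cams.camera(n); cv2.imwrite(f"pics/{n}0.png",im); np.savez(f"{n}0.npz",im=im,d=d)
    i=cams.camera_info(n); print(n,i)
E
```

```text
pics
{'clock': 0.0, 'joint_pos': array([1.10100225e+00, 2.41417682e-01, 3.71216127e-03, 1.33518472e+00,
       8.09951032e-06, 1.57078984e+00]), 'joint_vel': array([0.0012297 , 0.00101187, 0.0005131 , 0.00029414, 0.00017769,
       0.00075338]), 'tau': array([ 2.54387443e-03, -3.72316611e+01,  2.52409083e+01,  1.68967660e-02,
        1.81634232e-04,  1.12454038e-05]), 'eef_pos': array([0.22606295, 0.44526816, 0.230406  ]), 'tool_rot': array([ 2.32739575e-01,  9.72538531e-01, -1.01726305e-03, -2.47613746e-04]), 'ft_force': array([ 0.67912551, -0.03600794, -0.50541132]), 'ft_torque': array([-0.01362621, -0.00431922,  0.02865046]), 'grip_width': 0.08525747264761384}
scene {'intrinsics': array([[464.20950067,   0.        , 256.52547584],
       [  0.        , 464.20950067, 185.33077205],
       [  0.        ,   0.        ,   1.        ]]), 'T': array([[-0.55821818, -0.48877255,  0.67044303,  1.62790858],
       [ 0.8293792 , -0.30645679,  0.46713422,  0.7663843 ],
       [-0.02286056,  0.81681432,  0.57644754,  1.01683634],
       [ 0.        ,  0.        ,  0.        ,  1.        ]])}
top {'intrinsics': array([[376.62297304,   0.        , 252.13628524],
       [  0.        , 376.62297304, 186.78633904],
       [  0.        ,   0.        ,   1.        ]]), 'T': array([[ 0.01500768,  0.99653161, -0.08185054,  0.4101045 ],
       [-0.99986633,  0.01442586, -0.00769514,  0.00440615],
       [-0.00648768,  0.08195509,  0.99661491,  1.29590104],
       [ 0.        ,  0.        ,  0.        ,  1.        ]])}
```

View pics/scene0.png

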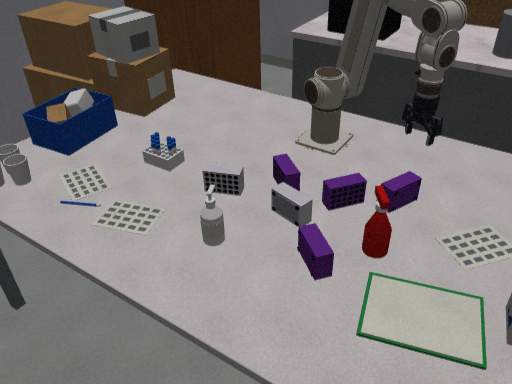

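View pics/top0.png

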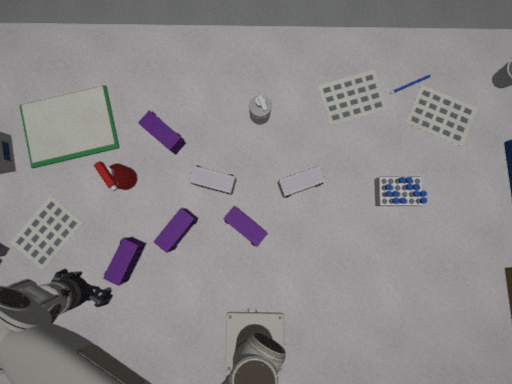

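The scene view shows two silver standing racks. The one at scene (292,204) / top (213,180) shows feet toward +x, so its holes face the robot and it is rack_a. The one at scene (223,178) / top (301,181) shows holes toward +x, so it is rack_b. The purple ones (top 245,226; 176,230; 123,260; 161,132) are look-alikes. Next I'll confirm this in an enlarged crop and measure.

```bash
cat > h.py <<'E'
import numpy as np,cv2
from workcell import cams
def world(n,u,v,d):
    i=cams.camera_info(n);K=i["intrinsics"];T=i["T"]
    p=np.stack([(u-K[0,2])/K[0,0]*d,-(v-K[1,2])/K[1,1]*d,-d,np.ones_like(d)],-1)
    return p@T.T[:,:3]
def cloud(n,d):
    v,u=np.mgrid[:384,:512].astype(float); return world(n,u,v,d.astype(float))
E
python3 - <<'E'
from h import *
z=np.load("top0.npz");im,d=z["im"],z["d"];P=cloud("top",d)
print("bench z",np.median(P[200:215,330:360,2]))
hsv=cv2.cvtColor(im,cv2.COLOR_BGR2HSV)
for nm,(u0,u1,v0,v1) in dict(A=(180,245,155,205),B=(270,335,155,210),pump=(240,285,85,135),spray=(85,145,150,200),full=(370,435,165,215),purp=(215,275,195,255),purp2=(145,205,200,255),p3=(130,195,100,160)).items():
    Q=P[v0:v1,u0:u1].reshape(-1,3); s=hsv[v0:v1,u0:u1].reshape(-1,3)
    m=(Q[:,2]>0.02)&(d[v0:v1,u0:u1].reshape(-1)>0)
    h=np.percentile(Q[m,2],98)
    if nm in "AB" or nm[0]=='p' and nm!='pump': m&=(Q[:,2]>0.082)&(Q[:,2]<.11)
    q=Q[m]; r=cv2.minAreaRect((q[:,:2]*1000).astype(np.float32))
    print(nm,m.sum(),"h %.3f"%h,"rect c,size,ang",np.round(r[0]),np.round(r[1]),round(r[2],1),"corners",cv2.boxPoints(r).round().tolist())
a=cv2.imread("pics/scene0.png")[140:260,190:350];cv2.imwrite("pics/crop0.png",cv2.resize(a,None,fx=5,fy=5,interpolation=cv2.INTER_CUBIC))
E
```

```text
bench z -0.00017904235748444908
A 779 h 0.099 rect c,size,ang [535. 142.] [140.  61.] 75.9 corners [[488.0, 82.0], [547.0, 67.0], [581.0, 203.0], [522.0, 218.0]]
B 786 h 0.099 rect c,size,ang [ 531. -147.] [ 60. 140.] 20.8 corners [[478.0, -92.0], [528.0, -223.0], [584.0, -201.0], [535.0, -70.0]]
pump 519 h 0.192 rect c,size,ang [771.  -8.] [71. 71.] 56.7 corners [[722.0, -18.0], [782.0, -58.0], [821.0, 2.0], [761.0, 41.0]]
spray 807 h 0.215 rect c,size,ang [532. 437.] [104.  58.] 18.5 corners [[474.0, 448.0], [492.0, 393.0], [591.0, 426.0], [573.0, 481.0]]
full 1362 h 0.105 rect c,size,ang [ 507. -474.] [ 95. 140.] 0.9 corners [[458.0, -405.0], [460.0, -545.0], [555.0, -543.0], [553.0, -403.0]]
purp 798 h 0.099 rect c,size,ang [384.  34.] [140.  60.] 52.0 corners [[318.0, -3.0], [365.0, -40.0], [451.0, 71.0], [404.0, 108.0]]
purp2 816 h 0.099 rect c,size,ang [368. 259.] [ 60. 141.] 52.3 corners [[294.0, 278.0], [405.0, 192.0], [442.0, 240.0], [331.0, 326.0]]
p3 760 h 0.099 rect c,size,ang [692. 317.] [141.  60.] 49.7 corners [[624.0, 283.0], [670.0, 244.0], [761.0, 352.0], [715.0, 391.0]]
```

View pics/crop0.png

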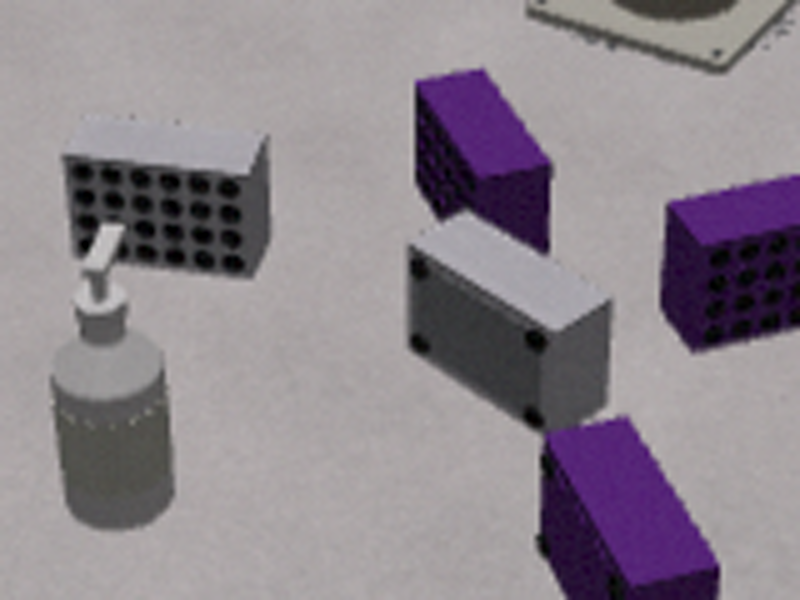

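Crop confirmed: the left silver rack shows its feet to the far camera (rack_a) and the right silver rack shows its holes (rack_b). The measured sizes are 140x61 and 140x60 mm with tops around 97 mm, which fit. I'll shut and align the gripper, then move above the spot on the robot side of rack_a.

send_rows:
  claw: -1
  moves:
    - [0, 0, 0, -0.8]
    - [0, 0, 0, -0.8]
    - [0, 0, 0, -0.66]
    - [-0.03, -0.022, 0, 0]
    - [-0.03, -0.022, 0, 0]
    - [-0.03, -0.022, 0, 0]
    - [-0.03, -0.022, 0, 0]
    - [-0.03, -0.022, 0, 0]
    - [-0.03, -0.022, 0, 0]
    - [-0.03, -0.022, 0, 0]
    - [-0.03, -0.022, 0, 0]
    - [-0.03, -0.022, 0, 0]
    - [-0.03, -0.022, 0, 0]
    - [0, 0, 0, 0]
    - [0, 0, 0, 0]

```text
clock: 1.6
eef_pos: [0.4643, 0.1592, 0.2307]
tool_rot: [0.123, 0.992, -0.0, -0.001]
ft_force: [-0.5, -0.4, -1.2]
grip_width: -0.0
```

send_rows:
  moves:
    - [0, 0, 0.03, 0]
    - [0, 0, 0.03, 0]
    - [0, 0, 0.03, 0]
    - [0, 0, 0.03, 0]
    - [0, 0, 0.02, 0]
    - [0, 0, 0.013, 0]
    - [0, 0, 0, 0]
    - [0, 0, 0, 0]
    - [-0.01, 0, 0, 0]
    - [-0.01, 0, 0, 0]
    - [-0.005, 0, 0, 0]
    - [-0.005, 0, 0, 0]
    - [-0.005, 0, 0, 0]

```text
clock: 2.9
eef_pos: [0.4981, 0.1513, 0.0784]
tool_rot: [0.122, 0.993, 0.0, -0.001]
ft_force: [-2.5, 1.1, 2.3]
grip_width: 0.0001
```

send_rows:
  moves:
    - [-0.005, 0, 0, 0]
    - [-0.005, 0, 0, 0]
    - [-0.005, 0, 0, 0]
    - [-0.005, 0, 0, 0]
    - [-0.005, 0, 0, 0]
    - [0, 0, 0, 0]

```text
clock: 3.5
eef_pos: [0.5239, 0.1452, 0.0784]
tool_rot: [0.122, 0.993, 0.0, 0.001]
ft_force: [-0.5, 0.2, 0.2]
grip_width: -0.0
```

Run:
```python
from h import *
im,d=cams.camera("scene");cv2.imwrite("pics/s1.png",cv2.resize(im[120:280,170:410],None,fx=3,fy=3))
```

```text
(no output)
```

View pics/s1.png

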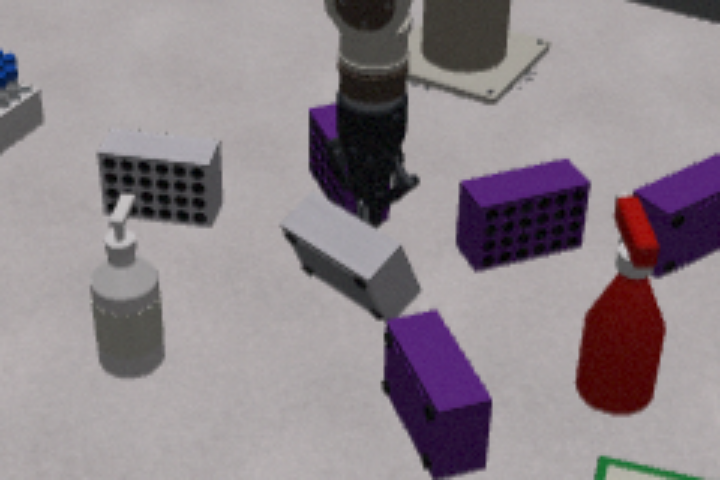

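The picture shows rack_a (crop 350,255) tilting about 25–30° away from the robot, pivoting on its far edge. I'll keep pushing.

send_rows:
  moves:
    - [-0.005, 0, 0, 0]
    - [-0.005, 0, 0, 0]
    - [-0.005, 0, 0, 0]
    - [-0.005, 0, 0, 0]
    - [-0.005, 0, 0, 0]
    - [-0.005, 0, 0, 0]
    - [0, 0, 0, 0]
    - [0, 0, 0, 0]
    - [0, 0, 0, 0]

```text
clock: 4.45
eef_pos: [0.5514, 0.1382, 0.0782]
tool_rot: [0.122, 0.993, -0.0, -0.0]
ft_force: [0.4, 0.3, -0.2]
grip_width: -0.0001
```

Run:
```python
from h import *
im,d=cams.camera("scene");cv2.imwrite("pics/s2.png",cv2.resize(im[120:280,170:410],None,fx=3,fy=3))
```

```text
(no output)
```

View pics/s2.png

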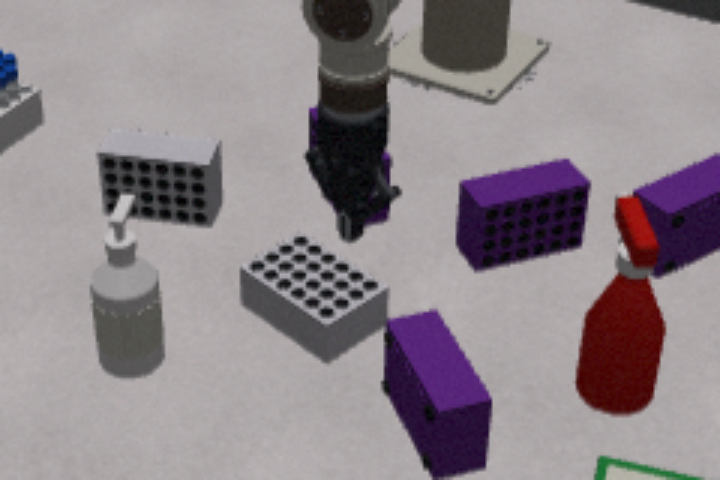

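rack_a now lies flat, holes up (crop 320,295). I'll rise and go round to the far side of rack_b.

send_rows:
  moves:
    - [0, 0, -0.03, 0]
    - [0, 0, -0.03, 0]
    - [0, 0, -0.03, 0]
    - [0, 0, -0.03, 0]
    - [0, 0, -0.03, 0]
    - [0, 0, 0, -0.87]
    - [0, 0, 0, -0.87]
    - [0, 0, 0, -0.87]
    - [0, 0, 0, -0.87]
    - [0, 0, 0, -0.87]
    - [0, 0, 0, -0.87]
    - [0, 0, 0, -0.87]
    - [0, 0, 0, 0]

```text
clock: 5.8
eef_pos: [0.5514, 0.1382, 0.2283]
tool_rot: [-0.182, 0.983, 0.0, -0.0]
ft_force: [0.8, -0.8, 0.7]
grip_width: -0.0
```

send_rows:
  moves:
    - [0.0056, -0.0288, 0, 0]
    - [0.0056, -0.0288, 0, 0]
    - [0.0056, -0.0288, 0, 0]
    - [0.0056, -0.0288, 0, 0]
    - [0.0056, -0.0288, 0, 0]
    - [0.0056, -0.0288, 0, 0]
    - [0.0056, -0.0288, 0, 0]
    - [0.0056, -0.0288, 0, 0]
    - [0.0056, -0.0288, 0, 0]
    - [0, 0, 0, 0]
    - [0, 0, 0, 0]

```text
clock: 6.9
eef_pos: [0.597, -0.1223, 0.228]
tool_rot: [-0.18, 0.984, 0.0, -0.0]
ft_force: [0.3, -0.3, 0.3]
grip_width: -0.0001
```

send_rows:
  moves:
    - [0, 0, 0.03, 0]
    - [0, 0, 0.03, 0]
    - [0, 0, 0.03, 0]
    - [0, 0, 0.03, 0]
    - [0, 0, 0.02, 0]
    - [0, 0, 0.01, 0]
    - [0, 0, 0, 0]
    - [0, 0, 0, 0]
    - [0.01, 0, 0, 0]
    - [0.01, 0, 0, 0]
    - [0.005, 0, 0, 0]
    - [0.005, 0, 0, 0]
    - [0.005, 0, 0, 0]

```text
clock: 8.2
eef_pos: [0.5657, -0.1346, 0.0795]
tool_rot: [-0.182, 0.983, -0.0, 0.002]
ft_force: [2.5, 1.1, 2.3]
grip_width: -0.0003
```

send_rows:
  moves:
    - [0.005, 0, 0, 0]
    - [0.005, 0, 0, 0]
    - [0.005, 0, 0, 0]
    - [0.005, 0, 0, 0]
    - [0.005, 0, 0, 0]
    - [0, 0, 0, 0]

```text
clock: 8.8
eef_pos: [0.5393, -0.1435, 0.0776]
tool_rot: [-0.181, 0.983, 0.0, -0.001]
ft_force: [0.3, -0.2, -0.9]
grip_width: 0.0003
```

Run:
```python
from h import *
im,d=cams.camera("scene");cv2.imwrite("pics/s3.png",cv2.resize(im[120:280,170:410],None,fx=3,fy=3))
```

```text
(no output)
```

View pics/s3.png

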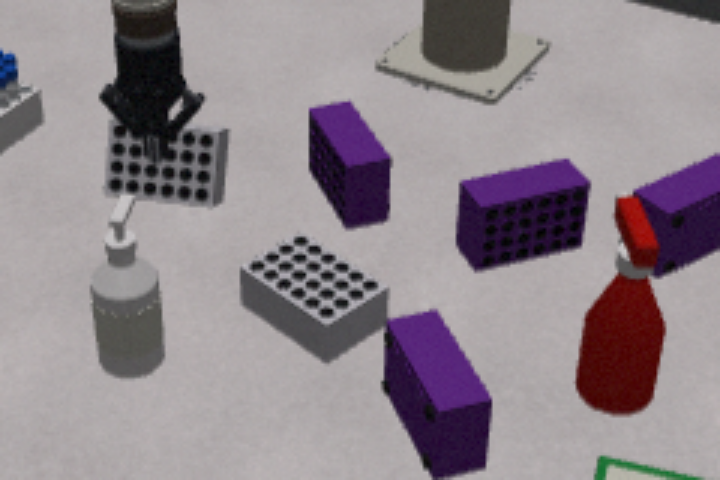

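rack_b (crop 165,165) is tilting toward the robot. I'll continue.

send_rows:
  moves:
    - [0.005, 0, 0, 0]
    - [0.005, 0, 0, 0]
    - [0.005, 0, 0, 0]
    - [0.005, 0, 0, 0]
    - [0.005, 0, 0, 0]
    - [0.005, 0, 0, 0]
    - [0, 0, 0, 0]
    - [0, 0, 0, 0]
    - [0, 0, 0, 0]

```text
clock: 9.75
eef_pos: [0.5134, -0.1541, 0.0784]
tool_rot: [-0.182, 0.983, -0.0, 0.0]
ft_force: [0.2, -0.0, -0.2]
grip_width: 0.0001
```

send_rows:
  moves:
    - [0, 0, -0.02, 0]
    - [0, 0, -0.03, 0]
    - [0, 0, -0.03, 0]
    - [0, 0, -0.03, 0]
    - [0, 0, -0.03, 0]
    - [0, 0, 0, 0]
    - [0, 0, 0, 0]

```text
clock: 10.45
eef_pos: [0.5138, -0.1541, 0.2189]
tool_rot: [-0.182, 0.983, -0.0, 0.001]
ft_force: [-0.5, 0.1, -0.0]
grip_width: 0.0003
```

Run:
```python
from h import *
im,d=cams.camera("scene");cv2.imwrite("pics/s4.png",cv2.resize(im[120:280,170:410],None,fx=3,fy=3))
im,d=cams.camera("top");cv2.imwrite("pics/t4.png",im);np.savez("top4.npz",im=im,d=d)
P=cloud("top",d)
m=(P[...,2]>.045)&(P[...,2]<.075)
cv2.imwrite("pics/m4.png",m.astype(np.uint8)*255)
n,l,st,c=cv2.connectedComponentsWithStats(m.astype(np.uint8))
for k in range(1,n):
    if st[k,4]>400:
        q=P[l==k]; A=np.c_[q[:,:2],np.ones(len(q))]; f=np.linalg.lstsq(A,q[:,2],rcond=None)[0]
        print(c[k].round(),st[k,4],cv2.minAreaRect((q[:,:2]*1000).astype(np.float32)),"z",np.median(q[:,2]),"slope",f[:2])
```

```text
[220. 157.] 1205 ((610.7469482421875, 123.40386962890625), (139.7289581298828, 95.55890655517578), 75.9399642944336) z 0.05960714898106745 slope [0.0046341 0.002469 ]
[399. 191.] 812 ((505.9338073730469, -475.84393310546875), (92.6596450805664, 141.44699096679688), 1.1736117601394653) z 0.05621665716446167 slope [-0.0024137  -0.00543229]
[297. 205.] 461 ((447.53521728515625, -146.90480041503906), (93.4353256225586, 81.63191223144531), 20.58670425415039) z 0.0600945635229877 slope [-0.005339   -0.01331483]
```

View pics/s4.png

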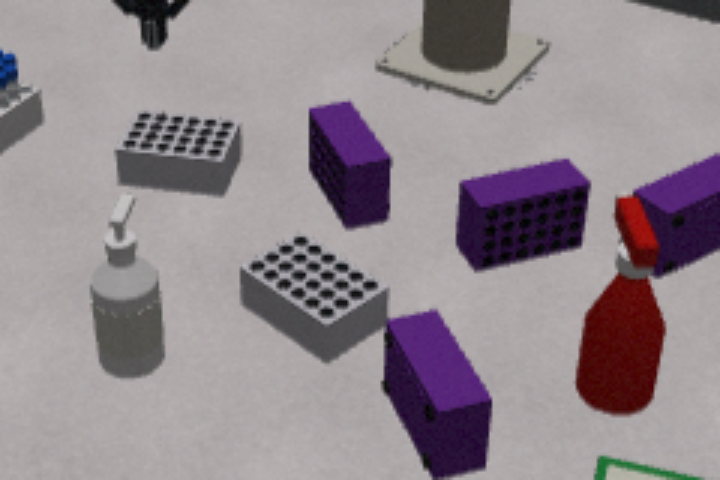

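View pics/t4.png

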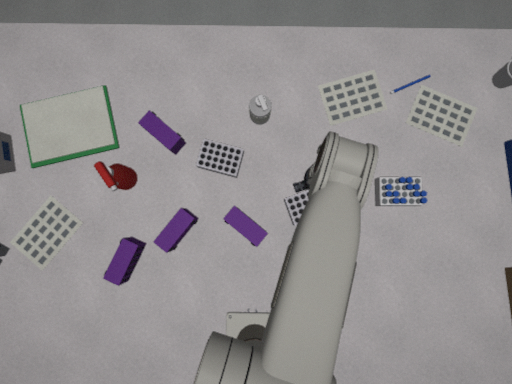

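Both racks lie flat with holes up: their top faces are at 60 mm with slope under 0.015, and the arm is clear at 0.219 m. I'm handing in.

Run:
```python
from workcell import order
print(order.job_done())
```

```text
the job is handed in; nothing more can be done
None
```

I tipped both racks onto their feet with the shut fingers, pushing level at about 78 mm height, and handed the job in about 10.5 s into the 48 s allowed. rack_a (left) was pushed away from the robot, and rack_b (right) was pushed toward it.

- **Racks:** the last images show both lying flat with holes up. Their top faces measured 59.6 mm and 60.1 mm high, with slopes of about 0.005 and 0.014. rack_a's centre moved about 78 mm.
- **rack_b's position:** the arm partly hid rack_b from above, so only part of its top face was measured. Its travel looks about the same as rack_a's, but I did not measure it directly.
- **Everything else:** the gripper ended clear of everything, with its tip at 219 mm. The full rack measured within about 2 mm of where it started. I judged the bottles and purple racks by eye only, and they looked unmoved. No check failed.

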